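# Serve a coffee ball into a thin cup

## Robot

A 6-joint arm with a two-finger parallel gripper is mounted at the origin on a cart in front of the work surface, level with it; the furniture and walls round the work are solid. World frame = base frame: x ahead of the robot, y to its left, z up, the work surface at z = 0. Lengths are in m, angles in rad, forces in N, time in s.
With the tool pointing down it reaches from about 0.3 to 0.85 m from the base axis. Payload 5.4 kg.
Tool frame: the origin (TCP) lies between the finger pads; the fingertips stand 8 mm ahead of it and the grasp point (between the pads) lies 11 mm behind it; x points along the fingers, y is the direction in which the jaws open and shut, and the axes are right-handed (so a half turn about x gives the same grasp; the last joint's range is limited). The gripper opens to 85 mm and grips with 20 to 120 N. Pads are 22 mm wide; open, the fingers measure 114 mm over their backs; the gripper's body (76 mm by 85 mm) begins 54 mm behind the grasp point. The pads swing forward as they close: fully open they stand 13 mm farther back than shut.
Start: joints at [0.969, 0.158, 1.597, -0, 1.386, -0.21], TCP at [0.22, 0.531, 0.239] pointing down, gripper open.
Joint ranges: [-2.91, 2.91], [-0.94, 2.29], [0.18, 2.7], [-1.29, 4.43], [0.17, 2.64], [-3, 3]. Speed limits (rad/s): [2.57, 2.57, 3.14, 3.14, 3.14, 3.14].

## Interface

Orientations are given as a unit quaternion [x, y, z, w].
In Python, from workcell import robot gives the robot as it stands.
- The arm moves only by the tool drive_tool, never from a script. Its argument "steps" is a list of rows, each a list of 7 numbers: the shift along the tool's x, y, z in mm, then the turn, a rotation vector about the tool's x, y, z in degrees, then the opening, from 0 (shut) to 1 (fully open). A call has 1 to 10 rows; each row shifts and turns the pose as measured when the row begins, along the tool's axes as they then stand; what a row does not reach is not made up. A row lasts 1/12 s, in which the tool goes at most 41.7 mm and 7.16 degrees, less where a joint would pass 70% of its speed; a pose out of reach is approached as far as the arm can. A call is refused whole if a number of a shift passes 41.7 or a number of a turn 7.16, either way. A call with a gripper value outside its range is refused whole. The fingers move at their own pace and stop on an object; "newtons" is the grip in N (left out, the last holds). Time passes only in rows, so rows that do not move let the fingers close. It gives the time, the measured TCP pose, the force and the opening at its end, in the units of the state.
- robot.observe(): the state, without advancing time (a new reading comes with each control period).
- robot.capture(name): name is "scene" or "top"; returns (picture, depth): 384x512x3 uint8, blue, green, red; 384x512 float32, m along the optical axis (not along the pixel's ray), 0 where there is no reading.
- robot.camera_model(name): a dict with "mtx" (3x3 intrinsics, pixels), "k1" (the pictures are not rectified: a ray, as slopes to the right and down, at radius r is drawn at 1 + k1 r^2 times it, then the intrinsics apply), "extrinsics" (4x4, takes a point from world to camera coordinates). Camera axes: x right, y up, looking along -z (the intrinsics and any distortion apply to the point x, -y, -z); pixel columns grow to the right and rows downward; lengths in m; the calibration is good to about 2 mm. A picture is of the moment at which its call begins. camera_model takes no time and is no camera call.
- robot.sign_off(): hands the job in, once; it reports no verdict.
Trained networks look in the newest picture that a camera, given by its name, has taken for a name from the list of things; names that differ only in an ending like _2 or _b are one class to them, and where a whole thing is asked for, a point or a joint stands for the part that bears it (a point fixed in the world has none). Each returns a list of dicts, best first, with "score" (0 to 1); they miss things now and then, are a little off and sometimes report something else, mostly with a low value. They report only what shows in the picture. A call takes as long as a camera call. They do not tell look-alikes from the thing itself.
- robot.boxes_of(camera, thing): "rect" ([left, top, width, height] in pixels, round what is visible of it).
- robot.silhouettes(camera, thing): "region" (384x512 bool, what is visible of it) and "rect" ([left, top, width, height] in pixels, round what is visible of it).
- robot.tip_of(camera, thing): "xy" ([column, row] in pixels: a listed point, or the origin of a listed thing).
The state is a dict: "time_s": time; "joint_positions": joint angles; "joint_velocities": joint speeds; "joint_torque": joint torques, N m; "position": TCP position; "tool_rot": TCP orientation; "force": force on the tool from outside, world axes, zero at the start; "moment": the same for the moment, N m; "opening": finger opening in m.
Only numpy, scipy, OpenCV 4.12 (cv2) and the standard library are available. Lean on these libraries where they do the work, as an engineer would, in place of code of your own. Each camera call takes 0.05 s, during which the arm holds its last target. There are 200 camera calls.

## Task

Stand the tall handleless cup upright in the middle of the round disc of the coffee-ball dispenser; its porcelain is thin, so grip it lightly and set it down softly. Then pull the dispenser's sprung lever all the way down so that the coffee ball rolls out of the chute into the cup, and ease the lever back up slowly, never letting it snap. Leave the cup standing there with the ball in it, and do not disturb the mug, the jug or the saucers.

Things in the scene. Friction and masses are not known exactly. Their poses are not given: they have to be found in the camera images.
- cup: tall white porcelain cup, no handle, open at the top: outer diameter 64 mm at the rim, 62 at 25 mm height, 54 at the foot; 72 mm high, wall 3 mm, 0.16 kg. Thin: grip with 20 to 30 N a finger, never over 40 N; lower it onto the disc at 30 mm/s or less, do not drop it. Origin at the centre of its underside, z up its axis
- dispenser: fixed coffee-ball dispenser: dark foot 250 x 100 x 6 mm; at its front a light disc (76 mm across, top at 9 mm); behind it a black column 194 mm high, centre 155 mm from the disc's; an open chute 42 mm wide slopes from the column to a lip 42 mm short of the disc's centre, at 95 mm height. Origin on the worktop under the disc's centre; x from disc to column, y to the lever's side, z up
- cup_spot (a point): centre of the disc's top, 9 mm above the worktop: the middle of the cup's underside belongs here; axes as the dispenser's
- lever (a joint): the dispenser's lever, in rad: 0 = up (at rest, handle 0.45 rad above level), 0.80 = fully down at its stop. A spring pushes it up with about 5 N at the handle when up and 9 N when down; let it rise over 1.5 s or more
- handle (a point): middle of the lever's black round handle bar (22 mm diameter, 70 mm long, level, along the dispenser's y), 100 mm from the pivot, 125 mm to the dispenser's +y side; its centre is 203 mm above the worktop with the lever up, 126 mm with it down. Can be pushed down from above with closed fingers or held between them
- lever_pivot (a point): point on the lever's axis (along the dispenser's y, 160 mm above the worktop) level with the middle of the handle bar
- ball_center (a point): centre of the dark brown coffee ball, 28 mm diameter, 15 g, waiting in the chute behind a small metal gate. The gate drops with the lever and frees the ball near the bottom of the stroke
- mug: wide white mug with a handle, 92 x 122 x 64 mm, a bystander; origin under the middle of its outline
- jug: small steel milk jug with a handle, 58 x 85 x 68 mm, a bystander; origin under the middle of its outline
- saucers: stack of white saucers, 104 mm across, 54 mm high, a bystander; origin under its centre
Things that resemble listed ones, but are neither listed nor needed, are in the scene too. What is shaped like the cup but pink, purple or red is not meant.

How it is judged:
On the way, in this order (a step that is already met when the one before it is completed fails the run):
1. the cup stands upright on the disc, let go, before the lever is used (distance between cup and cup_spot below 0.014 m and angle between cup's own z axis and vertical below 0.08 rad and contact force between the fingers and cup below 0.1 N and value of joint lever below 0.1 rad), for 0.2 s.
2. the lever is pulled fully down (value of joint lever above 0.74 rad), for 0.1 s.
3. the ball is in the cup and the lever is back up (horizontal distance between ball_center and cup below 0.03 m and z of ball_center in the frame of cup below 0.05 m and value of joint lever below 0.08 rad), for 0.2 s.
At the end, for the whole second after the job is handed in: The cup stands at rest, upright within 0.08 rad, its underside's centre within 14 mm of the middle of the disc's top; the ball lies inside it; the lever is back up (below 0.08 rad) (all of step 3 and distance between cup and cup_spot below 0.014 m and angle between cup's own z axis and vertical below 0.08 rad and linear speed of cup below 0.02 m/s and z of ball_center in the frame of cup above 0 m); the robot touches nothing.
It fails at once if the cup is squeezed: the fingers press on it with more than 90 N in all, about 45 N a finger (contact force between the fingers and cup above 90 N).
It fails at once if the cup is dropped onto the disc (faster than 0.28 m/s close to it) or slammed or pressed on the dispenser (more than 40 N) ((distance between cup and cup_spot below 0.02 m and linear speed of cup above 0.28 m/s) or contact force between cup and dispenser above 40 N).
It fails at once if the cup is tipped by more than 0.6 rad (angle between cup's own z axis and vertical above 0.6 rad).
It fails at once if the lever snaps back (faster than 2 rad/s upward) (velocity of joint lever below -2 rad/s).
It fails at once if a bystander is disturbed (mug, jug or saucers moved more than 20 mm) (distance of any of mug, jug, saucers from where it was at the start of the episode above 0.02 m).
It also fails if it takes over 61 s, if anything falls off the work surface, if the arm or the gripper's body presses on something with over 40 N, if the wrist force passes 120 N, or if a joint passes its speed limit or range.

## Working session

There is one attempt and no reset: what is moved stays moved. The work goes in short steps, Python scripts to look and compute and a tool call to move; the robot and the scene stay as the last step left them, time stands still between calls to the robot, and variables do not carry over. Pictures are saved under pics/ and viewed, about 8 in all and at most 12, crops included, and the job is handed in when it is done.

Besides the shell and the picture viewer there is one more tool, called by a JSON object that holds its "fn" and its "kwargs", one argument or row to a line. drive_tool: Moves the arm, as the interface text tells. Its arguments: {"type":"object","properties":{"steps":{"type":"array"},"newtons":{"type":"number"}},"required":["steps"]}

```bash
mkdir -p pics; ls; cat > h.py <<'E'
import numpy as np, cv2
from workcell import robot
def cam(n): 
    m=robot.camera_model(n); return np.array(m["mtx"]),m["k1"],np.array(m["extrinsics"])
def ray(n,uv):
    K,k1,E=cam(n); p=np.linalg.solve(K,[uv[0],uv[1],1.])[:2]
    u=p.copy()
    for _ in range(20): u=p/(1+k1*(u@u))
    d=np.array([u[0],-u[1],-1.]); R=E[:3,:3]; return -R.T@E[:3,3], R.T@d   # d scaled to unit depth
def atz(n,uv,z):
    o,d=ray(n,uv); return o+d*(z-o[2])/d[2]
def atd(n,uv,dep):
    o,d=ray(n,uv); return o+d*dep
def proj(n,P):
    K,k1,E=cam(n); c=E[:3,:3]@np.array(P)+E[:3,3]; u=np.array([c[0],-c[1]])/-c[2]; u=u*(1+k1*(u@u)); return (K@[u[0],u[1],1])[:2]
def cloud(n,depth,mask):
    K,k1,E=cam(n); v,u=np.nonzero(mask&(depth>0)); p=cv2.undistortPoints(np.c_[u,v].astype(float)[:,None],np.eye(3)@K,np.array([k1,0,0,0.]))[:,0]
    d=depth[v,u]; c=np.c_[p[:,0]*d,-p[:,1]*d,-d]; return (c-E[:3,3])@E[:3,:3]
E
python3 - <<'E'
from h import *
ims=[]
for n in("scene","top"):
    im,d=robot.capture(n); np.save(f"pics/{n}_d.npy",d); cv2.imwrite(f"pics/{n}.png",im)
    o,_=ray(n,(256,192)); print(n,o)
    for t in("cup","dispenser","mug","jug","saucers"):
        for r in robot.silhouettes(n,t):
            if r["score"]<.2: continue
            P=cloud(n,d,r["region"]); print(t,round(r["score"],2),r["rect"],np.percentile(P,[2,50,98],axis=0).round(3).tolist())
    for t in("cup","cup_spot","handle","lever_pivot","ball_center"):
        for r in robot.tip_of(n,t): print(t,round(r["score"],2),np.round(r["xy"]), atd(n,r["xy"],d[int(r["xy"][1]),int(r["xy"][0])]).round(3))
E
```

```text
pics
scene [-0.3659409   0.99220665  1.31427563]
cup 0.93 [140.4, 262.4, 21.1, 24.6] [[0.544, 0.479, 0.009], [0.574, 0.508, 0.047], [0.606, 0.536, 0.074]]
cup 0.77 [144.3, 290.1, 21.2, 27.8] [[0.441, 0.541, 0.005], [0.477, 0.57, 0.044], [0.505, 0.6, 0.075]]
cup 0.75 [245.0, 241.7, 15.2, 27.2] [[0.38, 0.166, 0.007], [0.407, 0.202, 0.046], [0.442, 0.229, 0.076]]
cup 0.73 [131.5, 238.8, 20.0, 27.0] [[0.654, 0.454, 0.008], [0.678, 0.483, 0.047], [0.717, 0.511, 0.076]]
cup 0.61 [170.9, 273.5, 19.4, 27.3] [[0.448, 0.435, 0.002], [0.483, 0.468, 0.047], [0.525, 0.497, 0.076]]
dispenser 0.95 [255.9, 144.1, 42.9, 48.1] [[0.533, -0.161, 0.009], [0.614, -0.114, 0.138], [0.658, 0.01, 0.218]]
jug 0.38 [288.1, 235.4, 9.8, 8.9] [[0.367, 0.023, 0.007], [0.371, 0.041, 0.025], [0.379, 0.056, 0.045]]
saucers 0.86 [305.4, 143.8, 21.7, 17.0] [[0.602, -0.447, 0.005], [0.643, -0.393, 0.047], [0.697, -0.353, 0.059]]
cup 0.87 [253. 261.] [0.39  0.22  0.039]
cup 0.82 [185. 291.] [0.446 0.473 0.048]
cup 0.71 [141. 258.] [0.655 0.497 0.055]
cup 0.58 [158. 312.] [0.444 0.58  0.042]
cup 0.55 [152. 281.] [0.552 0.5
[... 1243 characters left out ...]
04, 0.009], [0.421, 0.066, 0.07]]
jug 0.62 [228.6, 224.4, 17.9, 20.4] [[0.378, 0.171, -0.004], [0.415, 0.199, 0.012], [0.438, 0.227, 0.074]]
saucers 0.55 [387.0, 154.9, 31.4, 27.7] [[0.603, -0.464, -0.002], [0.649, -0.401, 0.046], [0.702, -0.354, 0.058]]
cup 0.78 [162. 219.] [0.473 0.481 0.001]
cup 0.72 [137. 221.] [0.45  0.552 0.07 ]
cup 0.67 [154. 192.] [0.572 0.516 0.007]
cup 0.66 [238. 237.] [0.404 0.204 0.003]
cup 0.53 [161. 167.] [0.651 0.479 0.067]
cup 0.49 [298. 162.] [ 0.692 -0.019 -0.003]
cup_spot 0.66 [328. 218.] [ 0.476 -0.124 -0.001]
handle 0.72 [296. 185.] [0.537 0.005 0.218]
lever_pivot 0.68 [299. 160.] [ 0.697 -0.023 -0.   ]
ball_center 0.38 [336. 180.] [ 0.578 -0.139  0.134]
```

View pics/scene.png

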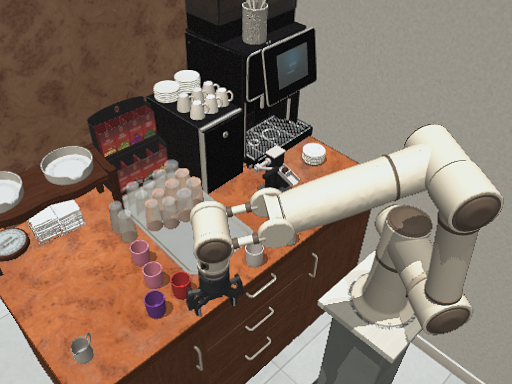

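View pics/top.png

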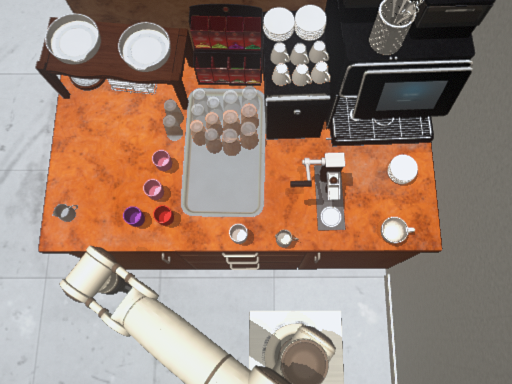

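The only white cup stands at about (238,233) in the top view; the pink, purple and red ones are decoys. The dispenser disc is at (331,216), the column at (335,160) and the lever handle at (300,184). Next I refine these positions and view a crop of the dispenser.

```bash
python3 - <<'E'
from h import *
im=cv2.imread("pics/top.png"); d=np.load("pics/top_d.npy")
M=np.ones(d.shape,bool); v,u=np.nonzero(d>0); P=cloud("top",d,M)
def sel(lo,hi): return P[np.all((P>lo)&(P<hi),1)]
def circ(Q):
    (x,y),r=cv2.minEnclosingCircle((Q[:,:2]*1000).astype(np.float32)); return round(x),round(y),round(r),len(Q)
print("cup rim",circ(sel([.35,.13,.06],[.47,.26,.09])), "jug",circ(sel([.34,-.02,.055],[.45,.09,.09])))
print("handle",np.percentile(sel([.48,-.06,.19],[.6,.06,.24]),[2,50,98],axis=0).round(3).tolist())
c=sel([.55,-.2,.18],[.72,-.06,.21]); print("col top",cv2.minAreaRect((c[:,:2]*1000).astype(np.float32)),np.median(c[:,2]))
g=(cv2.cvtColor(im,cv2.COLOR_BGR2GRAY)>150).astype(np.uint8)
n,l,s,ce=cv2.connectedComponentsWithStats(g[200:232,312:348]); i=1+s[1:,4].argmax(); uv=ce[i]+[312,200]; print("disc",s[i],uv,atz("top",uv,.009))
cc=im[140:240,280:360]; cv2.imwrite("pics/c1.png",cv2.resize(cc,None,fx=6,fy=6,interpolation=cv2.INTER_CUBIC))
s=robot.observe(); print(s["tool_rot"],s["position"],s["opening"])
from scipy.spatial.transform import Rotation as R; print(R.from_quat(s["tool_rot"]).as_matrix().round(3))
E
```

```text
cup rim (409, 199, 32, 65) jug (395, 32, 39, 50)
handle [[0.535, -0.046, 0.192], [0.545, -0.02, 0.211], [0.583, 0.023, 0.218]]
col top ((633.3365478515625, -129.77903747558594), (65.33206176757812, 50.984310150146484), 88.84093475341797) 0.1924672979025438
disc [  8   6  22  21 356] [330.57303371 216.1011236 ] [ 0.47950751 -0.13422647  0.009     ]
[ 0.13764029  0.69358382 -0.13763568  0.69357988] [0.21958069 0.53140865 0.239311  ] 0.08544843939038722
[[-0.     0.382  0.924]
 [ 0.     0.924 -0.382]
 [-1.     0.    -0.   ]]
```

View pics/c1.png

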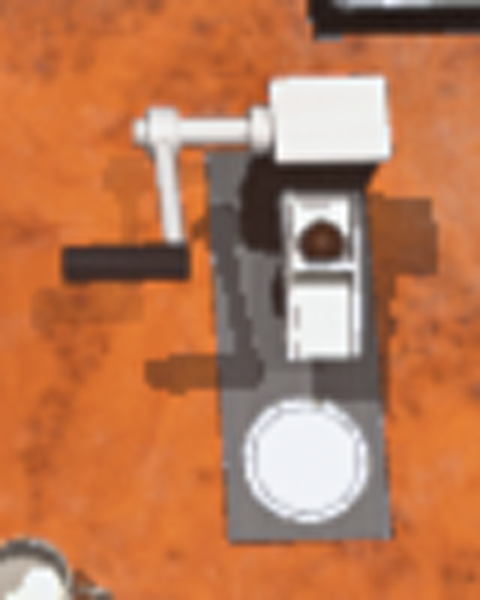

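The crop shows the disc at pixel (331,216.5), the ball behind its gate at about (333.5,179.5), and the handle bar centred at (301,184). The dispenser is nearly aligned with world x. I now move above the cup.

{"fn": "drive_tool", "kwargs": {
  "steps": [
    [5,-23,30,0,0,0,1],
    [5,-23,30,0,0,0,1],
    [5,-23,30,0,0,0,1],
    [5,-23,30,0,0,0,1],
    [5,-23,30,0,0,0,1],
    [5,-23,30,0,0,0,1],
    [5,-23,30,0,0,0,1],
    [5,-23,30,0,0,0,1],
    [5,-23,30,0,0,0,1],
    [0,0,0,0,0,0,1]
  ],
  "newtons": 22
}}

```text
time_s: 1.93
position: [0.397, 0.2276, 0.1933]
tool_rot: [0.137, 0.692, -0.133, 0.696]
force: [-0.5, 0.4, -0.6]
opening: 0.0853
```

{"fn": "drive_tool", "kwargs": {
  "steps": [
    [0,0,0,-7,0,0,1],
    [0,0,0,-7,0,0,1],
    [0,0,0,-7,0,0,1],
    [0,0,0,-1.5,0,0,1],
    [0,0,0,0,-7,0,1],
    [0,0,0,0,-7,0,1],
    [0,0,0,0,-7,0,1],
    [0,0,0,0,0,0,1]
  ]
}}

```text
time_s: 2.6
position: [0.3984, 0.2253, 0.1907]
tool_rot: [-0.003, 0.561, 0.009, 0.828]
force: [-1.4, -1.2, -1.1]
opening: 0.0854
```

```bash
cat > to.py <<'E'
import sys; from h import *
from scipy.spatial.transform import Rotation as R
def togo(p,tilt=21):
    s=robot.observe(); r=R.from_quat(s["tool_rot"]); a=np.radians(tilt); c,q=np.cos(a),np.sin(a)
    T=R.from_matrix(np.array([[q,0,-c],[0,1,0],[c,0,q]]).T)
    print("t",s["time_s"],"pos",np.round(s["position"],4),"F",np.round(s["force"],1),"open",round(s["opening"],4))
    print("tool shift mm",(r.inv().apply(np.array(p)-s["position"])*1000).round(1),"turn deg",np.degrees((r.inv()*T).as_rotvec()).round(2))
    return s
if __name__=="__main__": togo([float(x) for x in sys.argv[1:4]],float(sys.argv[4]) if len(sys.argv)>4 else 21)
E
python3 to.py .413 .199 .16
```

```text
t 2.6 pos [0.3984 0.2253 0.1907] F [-1.4 -1.2 -1.1] open 0.0854
tool shift mm [ 33.6 -26.7   1.8] turn deg [ 0.88  0.7  -0.65]
```

{"fn": "drive_tool", "kwargs": {
  "steps": [
    [17,-13,1,0.9,0.7,-0.6,1],
    [17,-13,1,0,0,0,1],
    [0,0,0,0,0,0,1]
  ]
}}

```text
time_s: 2.85
position: [0.4128, 0.2011, 0.1612]
tool_rot: [0.0, 0.567, 0.003, 0.823]
force: [-1.6, -0.2, -0.9]
opening: 0.0853
```

```bash
python3 - <<'E'
from to import *
togo([.413,.199,.035])
im,d=robot.capture("scene"); cv2.imwrite("pics/s2.png",cv2.resize(im[190:310,190:330],None,fx=5,fy=5,interpolation=cv2.INTER_CUBIC))
im,d=robot.capture("top")
for r in robot.silhouettes("top","cup"): print(r["score"],r["rect"])
P=cloud("top",d,np.ones(d.shape,bool)); q=P[np.all((P>[.35,.15,.06])&(P<[.47,.26,.085]),1)]; print(len(q),cv2.minEnclosingCircle((q[:,:2]*1000).astype(np.float32)))
E
```

```text
t 2.85 pos [0.4128 0.2011 0.1612] F [-1.6 -0.2 -0.9] open 0.0853
tool shift mm [118.   -2.6 -44.8] turn deg [ 0.15 -0.15 -0.25]
0.89 [122.9, 207.0, 24.8, 20.7]
0.88 [150.6, 149.0, 20.4, 24.0]
0.63 [143.5, 179.1, 22.6, 22.9]
0.55 [149.5, 207.6, 26.6, 21.1]
0 ((0.0, 0.0), 0.0)
```

View pics/s2.png

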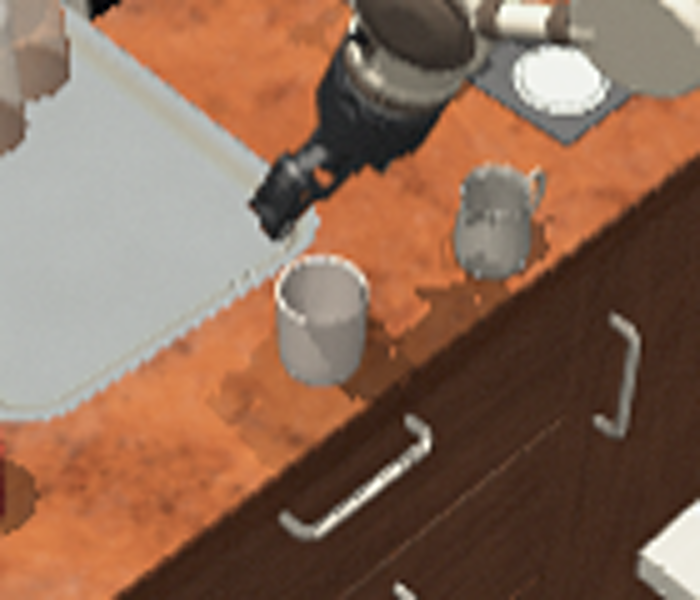

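The open gripper hangs just above and beside the cup, and the jug is well clear at (495,225) in the crop. I descend and close.

{"fn": "drive_tool", "kwargs": {
  "steps": [
    [20,-0.5,-7.5,0,0,0,1],
    [20,-0.5,-7.5,0,0,0,1],
    [20,-0.5,-7.5,0,0,0,1],
    [20,-0.5,-7.5,0,0,0,1],
    [20,-0.5,-7.5,0,0,0,1],
    [18,0,-7,0,0,0,1],
    [0,0,0,0,0,0,1]
  ]
}}

```text
time_s: 3.58
position: [0.4268, 0.2078, 0.0468]
tool_rot: [0.003, 0.558, 0.006, 0.83]
force: [-1.1, 0.1, -1.0]
opening: 0.0853
```

```bash
python3 to.py .413 .199 .035
```

```text
t 3.5833 pos [0.4268 0.2078 0.0468] F [-1.1  0.1 -1. ] open 0.0853
tool shift mm [  5.6  -8.9 -17.3] turn deg [ 0.14  1.12 -0.8 ]
```

{"fn": "drive_tool", "kwargs": {
  "steps": [
    [1,-5,-9,0.1,0.6,-0.4,1],
    [3,-4,-9,0,0.5,-0.4,1],
    [2,0,0,0,0,0,1]
  ]
}}

```text
time_s: 3.83
position: [0.4139, 0.1998, 0.0371]
tool_rot: [-0.001, 0.566, 0.0, 0.825]
force: [-0.9, -0.4, -0.1]
opening: 0.0855
```

```bash
python3 to.py .413 .199 .035
```

```text
t 3.8333 pos [0.4139 0.1998 0.0371] F [-0.9 -0.4 -0.1] open 0.0855
tool shift mm [ 1.7 -0.8 -1.6] turn deg [0.08 0.11 0.  ]
```

{"fn": "drive_tool", "kwargs": {
  "steps": [
    [2,-1,-2,0,0,0,0.75],
    [0,0,0,0,0,0,0.6],
    [0,0,0,0,0,0,0.6],
    [0,0,0,0,0,0,0.6],
    [0,0,0,0,0,0,0.6],
    [0,0,0,0,0,0,0.6],
    [0,0,0,0,0,0,0.6]
  ],
  "newtons": 24
}}

```text
time_s: 4.42
position: [0.4143, 0.1991, 0.0374]
tool_rot: [0.0, 0.564, 0.001, 0.826]
force: [-0.7, 0.3, -2.1]
opening: 0.0639
```

```bash
python3 to.py .413 .199 .035
```

```text
t 4.4167 pos [0.4143 0.1991 0.0374] F [-0.7  0.3 -2.1] open 0.0639
tool shift mm [ 1.8 -0.1 -2.1] turn deg [ 0.03  0.38 -0.05]
```

{"fn": "drive_tool", "kwargs": {
  "steps": [
    [-10,0,4,0,0,0,0.6],
    [-19,0,7,0,0,0,0.6],
    [-19,0,7,0,0,0,0.6],
    [-19,0,7,0,0,0,0.6],
    [-19,0,7,0,0,0,0.6],
    [-19,0,7,0,0,0,0.6],
    [-19,0,7,0,0,0,0.6],
    [-5,0,2,0,0,0,0.6],
    [0,0,0,0,0,0,0.6]
  ]
}}

```text
time_s: 5.17
position: [0.4089, 0.1983, 0.178]
tool_rot: [-0.0, 0.567, 0.0, 0.824]
force: [0.1, -0.4, -1.8]
opening: 0.064
```

```bash
python3 to.py .475 -.133 .17
```

```text
t 5.1667 pos [0.4089 0.1983 0.178 ] F [ 0.1 -0.4 -1.8] open 0.064
tool shift mm [  31.2 -331.4   58.6] turn deg [ 0.05 -0.1   0.02]
```

{"fn": "drive_tool", "kwargs": {
  "steps": [
    [1,-15,3,0,0,0,0.6],
    [2,-30,5,0,0,0,0.6],
    [2,-34,6,0,0,0,0.6],
    [2,-36,6,0,0,0,0.6],
    [2,-36,6,0,0,0,0.6],
    [2,-36,6,0,0,0,0.6],
    [2,-36,6,0,0,0,0.6],
    [2,-36,6,0,0,0,0.6],
    [2,-30,5,0,0,0,0.6],
    [2,-15,3,0,0,0,0.6]
  ]
}}

```text
time_s: 6.0
position: [0.4603, -0.1145, 0.1638]
tool_rot: [-0.001, 0.573, 0.004, 0.82]
force: [-0.1, 0.1, -1.1]
opening: 0.0635
```

```bash
python3 to.py .484 -.133 .14
```

```text
t 6.0 pos [ 0.4603 -0.1145  0.1638] F [-0.1  0.1 -1.1] open 0.0635
tool shift mm [ 30.4 -18.8  13.9] turn deg [ 0.35 -0.87 -0.34]
```

{"fn": "drive_tool", "kwargs": {
  "steps": [
    [10,-7,5,0.3,-0.4,-0.3,0.6],
    [10,-7,5,0,-0.4,0,0.6],
    [8,-4,4,0,0,0,0.6],
    [0,0,0,0,0,0,0.6]
  ]
}}

```text
time_s: 6.33
position: [0.481, -0.1383, 0.1346]
tool_rot: [0.004, 0.57, -0.003, 0.822]
force: [-0.9, 1.5, -1.2]
opening: 0.0637
```

```bash
python3 - <<'E'
from to import *
s=togo([.484,-.133,.06])
im,d=robot.capture("scene"); cv2.imwrite("pics/s3.png",cv2.resize(im[130:230,230:340],None,fx=6,fy=6,interpolation=cv2.INTER_CUBIC)); cv2.imwrite("pics/s3full.png",im)
p=s["position"]; 
b=np.array([p[0]-.005,p[1],p[2]-.0374])
print("pred base px",proj("scene",b),"rim",proj("scene",b+[0,0,.072]))
for r in robot.silhouettes("scene","cup"): print(r["score"],r["rect"])
for r in robot.tip_of("scene","cup"): print(r["score"],r["xy"])
E
```

```text
t 6.3333 pos [ 0.481  -0.1383  0.1346] F [-0.9  1.5 -1.2] open 0.0637
tool shift mm [ 70.9   5.1 -23.3] turn deg [-0.63 -0.52  0.04]
pred base px [305.04296215 189.46763368] rim [306.8000343  174.97042524]
0.89 [142.4, 263.6, 22.9, 23.8]
0.8 [133.2, 238.9, 15.9, 28.5]
0.69 [173.2, 272.7, 17.1, 24.2]
0.57 [144.2, 289.7, 23.0, 29.1]
0.51 [297.3, 175.1, 18.0, 18.5]
0.26 [303.3, 142.6, 16.2, 17.0]
0.92 [154.9, 309.7]
0.82 [143.1, 260.3]
0.69 [183.6, 295.3]
0.65 [304.6, 188.4]
0.56 [153.0, 282.6]
```

View pics/s3.png

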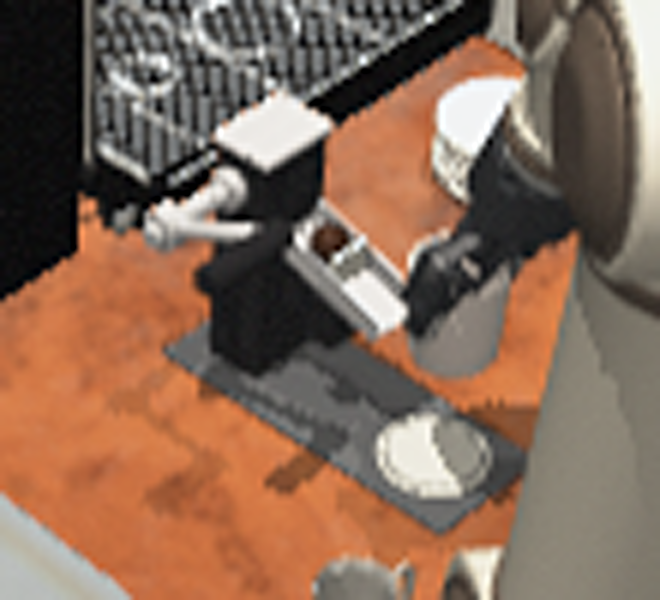

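The cup hangs upright in the grip and its predicted base pixel matches the network's. The disc is at (302,205.6) in the scene picture. The chute lip is clear of the gripper.

{"fn": "drive_tool", "kwargs": {
  "steps": [
    [9,1,-3,-0.6,-0.5,0,0.6],
    [9,1,-3,0,0,0,0.6],
    [9,1,-3,0,0,0,0.6],
    [9,1,-3,0,0,0,0.6],
    [9,1,-3,0,0,0,0.6],
    [9,0,-3,0,0,0,0.6],
    [5,0,-2,0,0,0,0.6],
    [0,0,0,0,0,0,0.6]
  ]
}}

```text
time_s: 7.15
position: [0.4833, -0.1294, 0.0712]
tool_rot: [-0.002, 0.565, 0.001, 0.825]
force: [-0.1, 0.4, -3.6]
opening: 0.0638
```

```bash
python3 - <<'E'
from to import *
print("disc from scene",atz("scene",(301.9,205.6),.009), "from top",atz("top",(330.57,216.1),.009))
s=togo([.484,-.1335,.047]); print(R.from_quat(s["tool_rot"]).as_matrix().round(3).tolist())
E
```

```text
disc from scene [ 0.48139821 -0.13788473  0.009     ] from top [ 0.47951172 -0.13421556  0.009     ]
t 7.15 pos [ 0.4833 -0.1294  0.0712] F [-0.1  0.4 -3.6] open 0.0638
tool shift mm [22.8 -4.1 -8.1] turn deg [0.28 0.18 0.09]
[[0.361, -0.004, 0.932], [-0.002, 1.0, 0.005], [-0.932, -0.003, 0.361]]
```

{"fn": "drive_tool", "kwargs": {
  "steps": [
    [2,-3,0,0.3,0.2,0,0.6],
    [2,-3,-1,0,0,0,0.6],
    [2,0,-1,0,0,0,0.6],
    [2,0,-1,0,0,0,0.6],
    [2,0,-1,0,0,0,0.6],
    [2,0,-1,0,0,0,0.6],
    [2,0,-1,0,0,0,0.6]
  ]
}}

```text
time_s: 7.73
position: [0.4842, -0.1371, 0.0569]
tool_rot: [-0.001, 0.565, -0.002, 0.825]
force: [0.6, -0.1, -1.2]
opening: 0.0638
```

```bash
python3 to.py .485 -.135 .0464
```

```text
t 7.7333 pos [ 0.4842 -0.1371  0.0569] F [ 0.6 -0.1 -1.2] open 0.0638
tool shift mm [10.1  2.2 -3. ] turn deg [-0.02  0.16  0.24]
```

{"fn": "drive_tool", "kwargs": {
  "steps": [
    [2,1,-1,0,0,0,0.6],
    [2,1,-0.7,0,0,0,0.6],
    [2,0,-0.7,0,0,0,0.6],
    [1.5,0,-0.6,0,0,0,0.6]
  ]
}}

```text
time_s: 8.07
position: [0.484, -0.1348, 0.0478]
tool_rot: [-0.001, 0.565, -0.002, 0.825]
force: [-0.3, 1.1, -1.8]
opening: 0.0637
```

```bash
python3 to.py .485 -.135 .0464
```

```text
t 8.0667 pos [ 0.484  -0.1348  0.0478] F [-0.3  1.1 -1.8] open 0.0637
tool shift mm [ 1.7 -0.2  0.4] turn deg [-0.02  0.15  0.23]
```

{"fn": "drive_tool", "kwargs": {
  "steps": [
    [1,0,-0.4,0,0,0,0.6],
    [0.7,0,-0.3,0,0,0,0.6]
  ]
}}

```text
time_s: 8.23
position: [0.4838, -0.1346, 0.0455]
tool_rot: [-0.001, 0.565, -0.002, 0.825]
force: [1.1, 0.2, -1.2]
opening: 0.0635
```

{"fn": "drive_tool", "kwargs": {
  "steps": [
    [0.7,0,-0.3,0,0,0,0.6],
    [0,0,0,0,0,0,0.6]
  ]
}}

```text
time_s: 8.4
position: [0.4847, -0.1349, 0.0457]
tool_rot: [-0.001, 0.565, -0.002, 0.825]
force: [0.6, -0.2, -1.5]
opening: 0.0635
```

{"fn": "drive_tool", "kwargs": {
  "steps": [
    [1,0,-0.4,0,0,0,0.6],
    [1,0,-0.4,0,0,0,0.6]
  ]
}}

```text
time_s: 8.57
position: [0.486, -0.1355, 0.0452]
tool_rot: [-0.001, 0.564, -0.002, 0.826]
force: [-6.3, 1.7, 11.3]
opening: 0.0639
```

{"fn": "drive_tool", "kwargs": {
  "steps": [
    [1,0,-0.4,0,0,0,0.6],
    [0,0,0,0,0,0,0.6]
  ]
}}

```text
time_s: 8.73
position: [0.487, -0.136, 0.0456]
tool_rot: [-0.002, 0.563, -0.002, 0.826]
force: [-0.5, -0.4, -2.0]
opening: 0.0634
```

{"fn": "drive_tool", "kwargs": {
  "steps": [
    [0.7,0,-0.5,0,0,0,0.6]
  ]
}}

```text
time_s: 8.82
position: [0.4871, -0.1363, 0.0451]
tool_rot: [-0.002, 0.563, -0.002, 0.827]
force: [-0.5, 1.9, 6.5]
opening: 0.0636
```

{"fn": "drive_tool", "kwargs": {
  "steps": [
    [0.7,0,-0.6,0,0,0,0.74],
    [0,0,0,0,0,0,0.78],
    [0,0,0,0,0,0,0.85],
    [0,0,0,0,0,0,1],
    [0,0,0,0,0,0,1],
    [0,0,0,0,0,0,1]
  ]
}}

```text
time_s: 9.32
position: [0.4878, -0.1368, 0.045]
tool_rot: [-0.002, 0.562, -0.003, 0.827]
force: [-0.2, 0.1, -0.5]
opening: 0.0857
```

```bash
python3 to.py .485 -.135 .0464
```

```text
t 9.3167 pos [ 0.4878 -0.1368  0.045 ] F [-0.2  0.1 -0.5] open 0.0857
tool shift mm [-2.4  1.8 -2.1] turn deg [0.04 0.66 0.38]
```

{"fn": "drive_tool", "kwargs": {
  "steps": [
    [-6,0.8,0,0,0,0,1],
    [-10,0.8,0,0,0,0,1],
    [-12,0,0,0,0,0,1],
    [-12,0,0,0,0,0,1],
    [-15,0,0,0,0,0,1],
    [-20,0,0,0,0,0,1],
    [-30,0,0,0,0,0,1],
    [-30,0,0,0,0,0,1],
    [-30,0,0,0,0,0,0.5],
    [-30,0,0,0,0,0,0]
  ]
}}

```text
time_s: 10.15
position: [0.408, -0.1295, 0.2275]
tool_rot: [0.001, 0.568, 0.001, 0.823]
force: [1.1, -1.4, -0.2]
opening: 0.064
```

```bash
python3 - <<'E'
from to import *
togo([.541,-.005,.27],0)
for n in("scene","top"):
    im,d=robot.capture(n); cv2.imwrite(f"pics/{n}4.png",im)
    P=cloud(n,d,np.ones(d.shape,bool))
    q=P[np.all((P>[.43,-.19,.072])&(P<[.53,-.08,.092]),1)]; print(n,"rim",len(q),cv2.minEnclosingCircle((q[:,:2]*1000).astype(np.float32)) if len(q) else 0)
    for r in robot.silhouettes(n,"cup"): print(round(r["score"],2),r["rect"])
    for t in("handle","cup","lever_pivot"):
        for r in robot.tip_of(n,t): print(t,round(r["score"],2),r["xy"],atz(n,r["xy"],{"handle":.203,"cup":.009,"lever_pivot":.16}[t]).round(3))
    a=[cv2.resize(im[150:240,275:355],None,fx=5,fy=5,interpolation=cv2.INTER_CUBIC)] if n=="top" else [cv2.resize(im[135:225,240:320],None,fx=5,fy=5,interpolation=cv2.INTER_CUBIC)]
    both=a if n=="scene" else both+a
cv2.imwrite("pics/b4.png",np.hstack(both))
E
```

```text
t 10.15 pos [ 0.408  -0.1295  0.2275] F [ 1.1 -1.4 -0.2] open 0.064
tool shift mm [  7.8 124.8 139.2] turn deg [-0.08 20.78 -0.16]
scene rim 99 ((485.51031494140625, -135.44937133789062), 38.38206481933594)
0.9 [146.1, 288.4, 18.4, 29.6]
0.77 [173.5, 273.0, 15.3, 26.3]
0.73 [292.2, 184.8, 17.2, 23.7]
0.58 [132.1, 239.5, 19.0, 25.5]
handle 0.61 [267.4, 170.9] [ 0.565 -0.017  0.203]
cup 0.95 [141.6, 258.4] [0.686 0.48  0.009]
cup 0.9 [183.3, 293.2] [0.468 0.466 0.009]
cup 0.87 [157.5, 309.1] [0.475 0.565 0.009]
cup 0.68 [154.3, 281.4] [0.573 0.507 0.009]
cup 0.55 [299.3, 204.5] [ 0.493 -0.135  0.009]
lever_pivot 0.87 [246.8, 174.0] [0.64  0.014 0.16 ]
top rim 57 ((489.66278076171875, -136.5432586669922), 38.3460807800293)
0.9 [125.9, 209.1, 21.5, 19.2]
0.89 [152.4, 150.0, 17.4, 21.9]
0.72 [387.5, 154.9, 30.5, 27.2]
0.61 [144.0, 179.5, 20.5, 21.6]
0.55 [151.0, 207.0, 24.2, 21.5]
0.54 [323.8, 204.5, 20.5, 19.6]
handle 0.46 [297.7, 183.6] [ 0.546 -0.003  0.203]
cup 0.87 [333.3, 215.7] [ 0.481 -0.144  0.009]
cup 0.86 [138.6, 221.1] [0.462 0.563 0.009]
cup 0.73 [162.9, 220.3] [0.465 0.475 0.009]
cup 0.63 [155.2, 194.3] [0.563 0.509 0.009]
cup 0.57 [163.1, 163.2] [0.684 0.487 0.009]
lever_pivot 0.59 [294.2, 162.7] [0.633 0.004 0.16 ]
lever_pivot 0.56 [329.0, 216.3] [ 0.445 -0.108  0.16 ]
```

View pics/b4.png

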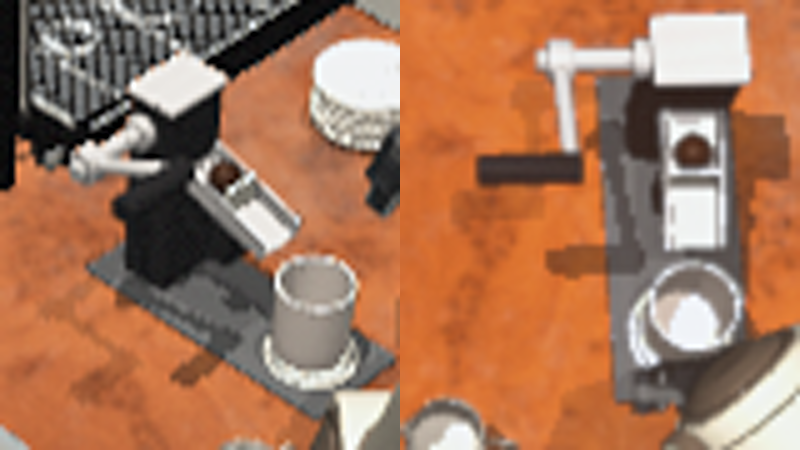

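```bash
python3 - <<'E'
from to import *
print("rim top",atz("top",(333.8,211.2),.081),"scene",atz("scene",(302.6,191.4),.081))
print("handle top",atz("top",(300.6,183.2),.203), "scene",atz("scene",(271.5,171.6),.203), "ends", atz("top",(290.6,183.2),.203),atz("top",(311,183.2),.203))
print("pred disc px", proj("scene",[.480,-.135,.009]),proj("top",[.480,-.135,.009]))
togo([.541,-.005,.27],0)
E
```

```text
rim top [ 0.48091447 -0.13622635  0.081     ] scene [ 0.48613777 -0.13786378  0.081     ]
handle top [ 0.54715398 -0.01275766  0.203     ] scene [ 0.5516324  -0.02480851  0.203     ] ends [0.54720375 0.02020463 0.203     ] [ 0.54710223 -0.04704922  0.203     ]
pred disc px [301.68160984 206.11779008] [330.77979335 215.9686187 ]
t 10.65 pos [ 0.4088 -0.1296  0.225 ] F [-0.2 -0.1 -0.1] open 0.0002
tool shift mm [  5.2 124.9 139.3] turn deg [-0.08 20.69 -0.28]
```

{"fn": "drive_tool", "kwargs": {
  "steps": [
    [-5,25,0,0,0,0,0],
    [-5,33,0,0,0,0,0],
    [-5,33,0,0,0,0,0],
    [0,30,0,0,0,0,0],
    [0,0,0,0,7,0,0],
    [0,0,0,0,7,0,0],
    [0,0,0,0,7,0,0],
    [0,0,0,0,0,0,0]
  ]
}}

```text
time_s: 11.32
position: [0.3968, -0.0006, 0.2318]
tool_rot: [0.004, 0.718, 0.002, 0.696]
force: [-0.1, -0.2, -1.0]
opening: 0.0001
```

```bash
python3 to.py .541 -.008 .245 0
```

```text
t 11.3167 pos [ 0.3968 -0.0006  0.2318] F [-0.1 -0.2 -1. ] open 0.0001
tool shift mm [-17.7  -6.9 143.7] turn deg [-0.17 -1.8  -0.54]
```

{"fn": "drive_tool", "kwargs": {
  "steps": [
    [-15,-1,5,-0.2,-1.8,-0.5,0],
    [-8,-1,25,0,0,0,0],
    [0,-1,30,0,0,0,0],
    [0,-1,30,0,0,0,0],
    [0,-1,30,0,0,0,0],
    [0,0,20,0,0,0,0],
    [0,0,0,0,0,0,0]
  ]
}}

```text
time_s: 11.9
position: [0.5434, -0.0056, 0.2631]
tool_rot: [-0.001, 0.698, 0.001, 0.716]
force: [0.9, -0.2, -0.1]
opening: 0.0001
```

```bash
python3 to.py .541 -.008 .245 0
```

```text
t 11.9 pos [ 0.5434 -0.0056  0.2631] F [ 0.9 -0.2 -0.1] open 0.0001
tool shift mm [18.1 -2.3 -2.9] turn deg [0.1  1.53 0.  ]
```

{"fn": "drive_tool", "kwargs": {
  "steps": [
    [12,-1,-1,0,1,0,0],
    [12,-1,-1,0,0.5,0,0],
    [10,0,0,0,0,0,0],
    [8,0,0,0,0,0,0],
    [6,0,0,0,0,0,0]
  ]
}}

```text
time_s: 12.32
position: [0.5397, -0.009, 0.2167]
tool_rot: [-0.001, 0.704, -0.0, 0.71]
force: [-5.6, -1.2, 7.5]
opening: 0.0002
```

{"fn": "drive_tool", "kwargs": {
  "steps": [
    [8,0,0,0,0,0,0],
    [8,0,0,0,0,0,0]
  ]
}}

```text
time_s: 12.48
position: [0.537, -0.0092, 0.2006]
tool_rot: [-0.001, 0.706, -0.001, 0.708]
force: [-5.9, -0.4, 7.3]
opening: -0.0001
```

```bash
python3 - <<'E'
from to import *
togo([.541,-.008,.145],0)
im,d=robot.capture("scene"); cv2.imwrite("pics/s5.png",cv2.resize(im[120:225,225:325],None,fx=6,fy=6,interpolation=cv2.INTER_CUBIC))
E
```

```text
t 12.4833 pos [ 0.537  -0.0092  0.2006] F [-5.9 -0.4  7.3] open -0.0001
tool shift mm [55.6  1.3  3.8] turn deg [0.04 0.22 0.14]
```

View pics/s5.png

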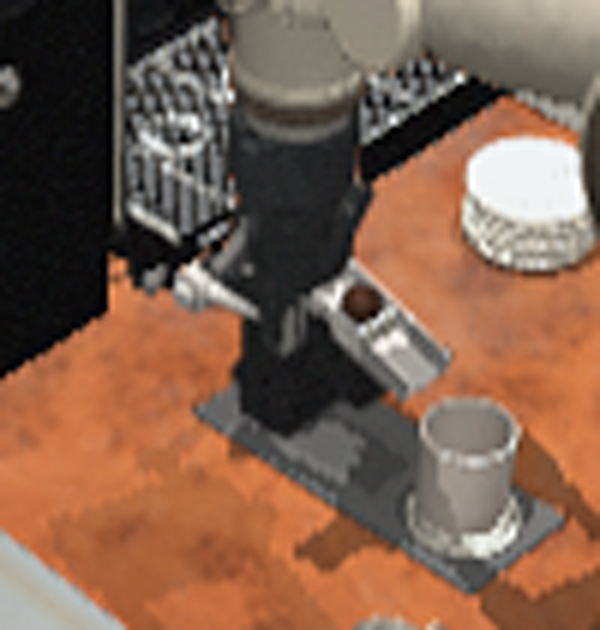

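Closed fingers are on the bar at crop (290,320) and the lever is moving. The cup is standing at (465,480). There is some −x force, so I shift slightly forward while pushing on.

{"fn": "drive_tool", "kwargs": {
  "steps": [
    [5,0,3,0,0,0,0],
    [6,0,3,0,0,0,0],
    [6,0,2,0,0,0,0],
    [6,0,2,0,0,0,0]
  ]
}}

```text
time_s: 12.87
position: [0.5429, -0.0093, 0.1771]
tool_rot: [-0.001, 0.708, -0.001, 0.706]
force: [-4.0, 0.1, 7.1]
opening: 0.0002
```

```bash
python3 to.py .545 -.008 .145 0
```

```text
t 12.8667 pos [ 0.5429 -0.0093  0.1771] F [-4.   0.1  7.1] open 0.0002
tool shift mm [32.1  1.4  2.2] turn deg [ 0.05 -0.15  0.18]
```

{"fn": "drive_tool", "kwargs": {
  "steps": [
    [6,0,1,0,0,0,0],
    [6,0,1,0,0,0,0],
    [6,0,1,0,0,0,0],
    [6,0,0,0,0,0,0]
  ]
}}

```text
time_s: 13.2
position: [0.5438, -0.0093, 0.1543]
tool_rot: [-0.002, 0.709, -0.001, 0.706]
force: [1.0, 1.2, 8.2]
opening: -0.0002
```

{"fn": "drive_tool", "kwargs": {
  "steps": [
    [3,0,0,0,0,0,0],
    [3,0,0,0,0,0,0]
  ]
}}

```text
time_s: 13.37
position: [0.5447, -0.0093, 0.1497]
tool_rot: [-0.002, 0.707, -0.001, 0.707]
force: [-3.1, 0.4, 8.3]
opening: 0.0001
```

{"fn": "drive_tool", "kwargs": {
  "steps": [
    [3,0,0,0,0,0,0],
    [3,0,0,0,0,0,0]
  ]
}}

```text
time_s: 13.53
position: [0.5455, -0.0093, 0.1458]
tool_rot: [-0.002, 0.706, -0.001, 0.709]
force: [-1.8, 1.6, 7.9]
opening: -0.0005
```

{"fn": "drive_tool", "kwargs": {
  "steps": [
    [2,0,0,0,0,0,0],
    [2,0,0,0,0,0,0]
  ]
}}

```text
time_s: 13.7
position: [0.5459, -0.0093, 0.1441]
tool_rot: [-0.002, 0.705, -0.001, 0.71]
force: [-6.4, 0.4, 15.6]
opening: -0.0
```

{"fn": "drive_tool", "kwargs": {
  "steps": [
    [1.5,0,0,0,0,0,0],
    [1,0,0,0,0,0,0],
    [0.5,0,0,0,0,0,0],
    [0.5,0,0,0,0,0,0],
    [0.5,0,0,0,0,0,0],
    [0.5,0,0,0,0,0,0],
    [0.5,0,0,0,0,0,0],
    [0.5,0,0,0,0,0,0],
    [0.5,0,0,0,0,0,0],
    [0.5,0,0,0,0,0,0]
  ]
}}

```text
time_s: 14.53
position: [0.5449, -0.0092, 0.148]
tool_rot: [-0.003, 0.702, -0.001, 0.712]
force: [-1.8, 0.3, 6.9]
opening: -0.0
```

```bash
python3 - <<'E'
from to import *
togo([.545,-.008,.145],0)
a=[]
for n,(r,c) in {"scene":(120,225),"top":(140,270)}.items():
    im,d=robot.capture(n); a.append(cv2.resize(im[r:r+105,c:c+100],None,fx=4,fy=4,interpolation=cv2.INTER_CUBIC))
cv2.imwrite("pics/b6.png",np.hstack(a))
E
```

```text
t 14.5333 pos [ 0.5449 -0.0092  0.148 ] F [-1.8  0.3  6.9] open -0.0
tool shift mm [3.  1.2 0. ] turn deg [0.16 0.82 0.39]
```

View pics/b6.png

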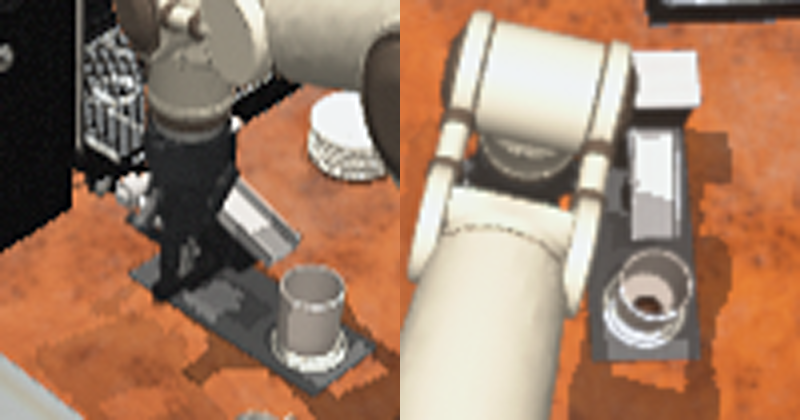

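The ball is in the cup (dark spot at (648,302) in the composite) and the chute is empty. I press once more to the stop, so the full stroke is certain, then ease up.

{"fn": "drive_tool", "kwargs": {
  "steps": [
    [3,0,0,0,0.8,0,0],
    [3,0,0,0,0,0,0],
    [3,0,0,0,0,0,0],
    [2.5,0,0,0,0,0,0],
    [2.5,0,0,0,0,0,0],
    [2.5,0,0,0,0,0,0]
  ]
}}

```text
time_s: 15.13
position: [0.546, -0.0092, 0.1441]
tool_rot: [-0.004, 0.705, -0.002, 0.709]
force: [-6.9, 2.6, 16.0]
opening: -0.0001
```

{"fn": "drive_tool", "kwargs": {
  "steps": [
    [0,0,0,0,0,0,0],
    [-1,0,0,0,0,0,0],
    [-1.5,0,0,0,0,0,0],
    [-2,0,0,0,0,0,0],
    [-2,0,0,0,0,0,0],
    [-2,0,0,0,0,0,0],
    [-2,0,0,0,0,0,0],
    [-2,0,0,0,0,0,0],
    [-2,0,0,0,0,0,0],
    [-2,0,0,0,0,0,0]
  ]
}}

```text
time_s: 15.97
position: [0.5429, -0.0092, 0.1696]
tool_rot: [-0.006, 0.704, -0.002, 0.711]
force: [-0.5, 0.5, 6.5]
opening: 0.0001
```

{"fn": "drive_tool", "kwargs": {
  "steps": [
    [-2,0,0,0,0,0,0],
    [-2,0,0,0,0,0,0],
    [-2,0,0,0,0,0,0],
    [-2,0,0,0,0,0,0],
    [-2,0,0,0,0,0,0],
    [-2,0,0,0,0,0,0],
    [-2,0,0,0,0,0,0],
    [-2,0,0,0,0,0,0],
    [-2,0,0,0,0,0,0],
    [-2,0,0,0,0,0,0]
  ]
}}

```text
time_s: 16.8
position: [0.5475, -0.0092, 0.2002]
tool_rot: [-0.007, 0.694, -0.003, 0.72]
force: [3.0, -0.4, 4.1]
opening: 0.0002
```

{"fn": "drive_tool", "kwargs": {
  "steps": [
    [-2,0,0,0,0,0,0],
    [-2,0,0,0,0,0,0],
    [-2,0,0,0,0,0,0],
    [-2,0,0,0,0,0,0],
    [-2,0,0,0,0,0,0],
    [-2,0,0,0,0,0,0],
    [-2,0,0,0,0,0,0],
    [-2,0,0,0,0,0,0],
    [-2,0,0,0,0,0,0],
    [-2,0,0,0,0,0,0]
  ]
}}

```text
time_s: 17.63
position: [0.547, -0.0091, 0.2219]
tool_rot: [-0.007, 0.694, -0.003, 0.72]
force: [2.4, 0.6, 3.4]
opening: -0.0002
```

{"fn": "drive_tool", "kwargs": {
  "steps": [
    [-2,0,0,0,0,0,0],
    [-2,0,0,0,0,0,0],
    [-2,0,0,0,0,0,0],
    [-2,0,0,0,0,0,0],
    [-2,0,0,0,0,0,0],
    [-2,0,0,0,0,0,0],
    [-2,0,0,0,0,0,0],
    [-2,0,0,0,0,0,0]
  ]
}}

```text
time_s: 18.3
position: [0.5419, -0.008, 0.2346]
tool_rot: [-0.006, 0.699, -0.002, 0.715]
force: [0.7, -0.1, -0.6]
opening: -0.0001
```

Contact is off and the lever is up. I raise the tool clear and check.

{"fn": "drive_tool", "kwargs": {
  "steps": [
    [-15,0,0,0,0,0,0],
    [-25,0,0,0,0,0,0],
    [-25,5,-10,0,0,0,0],
    [-10,20,-25,0,0,0,0],
    [0,30,-25,0,0,0,0],
    [0,30,-25,0,0,0,0],
    [0,30,-25,0,0,0,0],
    [0,20,-10,0,0,0,0],
    [0,0,0,0,0,0,0],
    [0,0,0,0,0,0,0]
  ]
}}

```text
time_s: 19.13
position: [0.4148, 0.1312, 0.3113]
tool_rot: [-0.004, 0.698, -0.003, 0.716]
force: [0.1, -0.2, 0.1]
opening: -0.0002
```

```bash
python3 - <<'E'
from to import *
togo([.545,-.008,.145],0)
a=[]
for n,(r,c) in {"scene":(120,225),"top":(140,270)}.items():
    im,d=robot.capture(n); a.append(cv2.resize(im[r:r+105,c:c+100],None,fx=4,fy=4,interpolation=cv2.INTER_CUBIC))
    P=cloud(n,d,np.ones(d.shape,bool)); q=P[np.all((P>[.51,-.04,.12])&(P<[.58,.03,.24]),1)]; print(n,"bar",len(q),np.percentile(q,[5,50,95],axis=0).round(3).tolist() if len(q) else 0)
cv2.imwrite("pics/b7.png",np.hstack(a))
E
```

```text
t 19.1333 pos [0.4148 0.1312 0.3113] F [ 0.1 -0.2  0.1] open -0.0002
tool shift mm [ 171.1 -137.6  125.5] turn deg [0.08 1.53 0.59]
scene bar 1 [[0.551, 0.015, 0.219], [0.551, 0.015, 0.219], [0.551, 0.015, 0.219]]
top bar 130 [[0.536, -0.038, 0.197], [0.545, -0.01, 0.211], [0.567, 0.02, 0.218]]
```

View pics/b7.png

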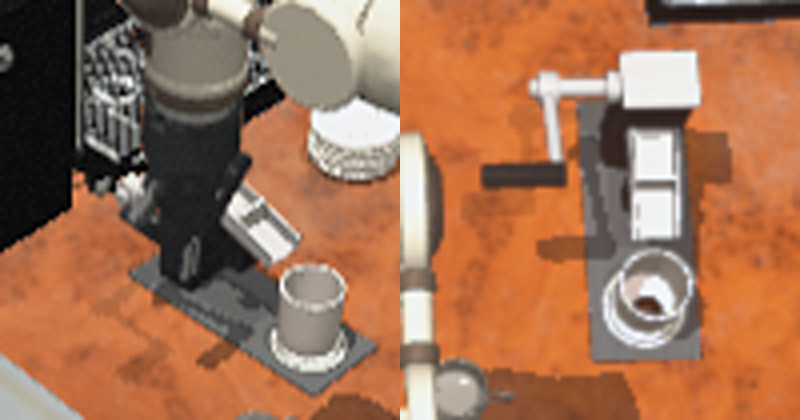

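The lever is back up: bar top at 0.211–0.218, the same as at the start. The gate is up, the ball is in the cup at (648,300), the cup stands on the disc, and the robot is clear of everything. I hand in.

```bash
python3 -c "
from workcell import robot
print(robot.sign_off())"
```

```text
the job is handed in; nothing more can be done
None
```

The job is handed in, at about 19 s on the robot's clock. The sign-off gives no verdict, so the results below are my own checks.

**What I did:**
- **Cup:** I gripped the white cup at 24 N, lowered it onto the disc in 1–2 mm steps over the last stretch and let it go. The highest wrist reading at touchdown was about 11 N.
- **Lever down:** I pushed the lever down with closed fingers to its stop twice. The force rose to about 16 N at the same height both times.
- **Lever up:** I eased it back up over roughly 2.5 s, with the fingers on the bar until near the top.

**Last checks:**
- **Cup:** it stands upright. After letting go, I measured it 1 to 7 mm from the disc's centre, depending on the camera, against the 14 mm allowed.
- **Ball:** the top view shows it inside the cup, and the chute is empty.
- **Lever:** the handle is back at its starting height.
- **Robot:** it is clear of everything, with about 0 N on the wrist.
- **Bystanders:** the saucers and jug look untouched in the last pictures. I did not check the mug again, but the arm never went near it.

**Where readings disagreed:**
- The two cameras differed by about 4–5 mm on the disc and the cup.
- A circle fit of the cup's rim came out too large (38 mm radius instead of 32), so I used the rim read from the pictures instead.

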